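# Swing a forked bar into line about a post

### The arm

A 7-joint arm with a two-finger parallel gripper is mounted at the origin on a cart in front of the work surface, level with it; the furniture and walls round the work are solid. World frame = base frame: x ahead of the robot, y to its left, z up, the work surface at z = 0. Lengths are in m, angles in rad, forces in N, time in s.
With the tool pointing down it reaches from about 0.4 to 0.85 m from the base axis. Payload 10.4 kg.
Tool frame: the origin (TCP) lies at the very end of the fingers, on their centre line; the grasp point (between the pads) lies r.tcp_to_grasp behind it (r.tcp_to_grasp is the distance from the TCP to the grasp point, in m); z points along the fingers, y is the line along which they close (so a half turn about z gives the same grasp; the last joint's range is limited). The gripper opens to 87 mm and grips with 3 to 60 N. Pads are 19 mm wide; open, the fingers measure 117 mm over their backs; the gripper's body (75 mm by 190 mm) begins 51 mm behind the grasp point.
Start: joints at [-1.311, 0.332, -0.065, 1.46, 0.022, 1.35, -0.088], TCP at [0.174, 0.6, 0.223] pointing down, gripper open.
Joint ranges: [-2.6, 2.6], [-0.5, 2.12], [-1.47, 1.34], [0.16, 2.42], [-1.27, 4.41], [0.06, 2.06], [-2.6, 2.6]. Speed limits (rad/s): [2.22, 2.22, 2.79, 2.79, 3.14, 3.14, 3.14].

### API

Orientations are given as a unit quaternion [x, y, z, w].
In Python, from bench import monitor, cams, ticket, r gives the robot as it stands.
- The arm moves only by the shell command python3 -m crank 'ROWS' [OPENING] [FORCE]. ROWS is a JSON object whose one key "steps" holds a list of rows, each a list of 2 entries, a list of its own where there are three numbers: the shift along the world's x, y, z in units of 25 mm (1.0 is 25 mm), then the turn, a rotation vector about the world's x, y, z in units of 5 degrees (1.0 is 5 degrees). In form: {"steps": [[[x, y, z], [ax, ay, az]], ...]}. A call has 1 to 10 rows; each row shifts and turns the commanded pose from where the row before left it; what a row does not reach is not made up. A row lasts 1/12 s, in which the tool goes at most 41.7 mm and 7.16 degrees, less where a joint would pass 70% of its speed; a pose out of reach is approached as far as the arm can. A call is refused whole if a number of a shift passes 1 or a number of a turn 1, either way. A call with a gripper value outside its range is refused whole. OPENING is the finger opening in mm, from 0 to 87, set as the call begins (- or left out, the last holds). The fingers move at their own pace and stop on an object; FORCE is the grip in N (left out, the last holds). Time passes only in rows, so rows that do not move let the fingers close. It gives the time, the measured TCP pose, the force, the opening and the grip force at its end, in the units of the state.
- monitor.read_state(): the state, without advancing time (a new reading comes with each control period).
- cams.camera(name): name is "scene" or "top"; returns a dict with "pixels" (420x560x3 uint8, blue, green, red), "z_map" (420x560 float32, m along the optical axis (not along the pixel's ray), 0 where there is no reading), "vfov" (degrees; the focal length in pixels is half the picture's height over the tangent of half this angle, whatever the lens; pixels are square), "cx", "cy" (the principal point, pixels), "T" (4x4, takes a point from camera to world coordinates). Camera axes: x right, y up, looking along -z (the intrinsics and any distortion apply to the point x, -y, -z); pixel columns grow to the right and rows downward; lengths in m; the calibration is good to about 2 mm. A picture is of the moment at which its call begins.
- ticket.close_job(): hands the job in; it is judged then, once.
The state is a dict: "time": time; "joint_positions": joint angles; "joint_vel": joint speeds; "joint_torque": joint torques, N m; "ee_pos": TCP position; "eef_rot": TCP orientation; "ft_force": force on the tool from outside, world axes, zero at the start; "torque": the same for the moment, N m; "width": finger opening in m; "grip_force": force on a finger pad.
Only numpy, scipy, OpenCV 4.12 (cv2) and the standard library are available. Lean on these libraries where they do the work, as an engineer would, in place of code of your own. Each camera call takes 0.05 s, during which the arm holds its last target. There are 200 camera calls.

### The job

The V-forked aluminium bar lies askew on the steel setting plate. While it is still well out of line, slide it lengthwise until the fork is pressed onto the round post; then, keeping the fork on the post all the way, swing the bar about the post until its side bears on the stop screw with about 8 N. Feel for both contacts and never press post or stop with more than 14 N; then let go, leaving the bar flat on the plate against both, and do not disturb the things standing round the plate.

Things in the scene. Friction and masses are not known exactly. Their poses are not given: they have to be found in the camera images.
- plate: Steel setting plate, fixed, 8 mm thick, flat on the bench. Origin: underside, below the middle of the bar's shaft as it lies in line; the plate reaches x -200 to +60, y -140 to +150 mm from it. Its y axis is the line the bar must lie along to within a few degrees, as the stop's setting decides; +y points away from the post, +x to the stop's side; the bar starts on the -x side.
- bar: Loose aluminium bar, 0.2 to 0.4 kg, flat on the plate. Shaft 24 (x) x 170 (y) x 24 mm high, origin mid-underside, gripped across its width near the middle. At its -y end a V fork (90 degree V, open to -y, arms 8 mm thick, 43 mm wide overall, apex at y -85, tips y -101 mm). Starts 0.5 to 0.75 rad counterclockwise (from above) of the plate's y line; clockwise brings it in line.
- notch (a point): Point of the bar (bar frame x 0, y -96.3, z 14 mm) where the post's axis lies when the fork is fully seated on it. At the start it is some 30 to 90 mm short of the post and up to about 50 mm to one side of it. The bar slides on the plate with 1 to 3 N.
- post: Round steel post, rigid, diameter 16 mm, 36 mm high above the plate, fixed to the plate at plate x 0, y -96.3 mm. Origin on its axis at the plate's top face; z up. The bar may load it with 2 to 14 N.
- post_axis (a point): Point on the post's axis, 14 mm above the plate's top face.
- stop: Rigid stop block 20 x 26 x 30 mm high (screw on top to 32 mm), fixed to the plate; block at x 24 to 44 mm of its own frame. Origin on the plate's middle line (plate x 0, y 70 mm) at the plate's top face; axes as the plate's. Its 12 mm screw, 14 mm above the plate, points to -x; its flat end stands at x 4 to 20 mm, set differently each time, not measured: feel for it. Load it with 5 to 14 N.
- heel (a point): Point on the bar's +x side (bar frame x 12, y 70, z 14 mm), near the end away from the fork, that comes to bear on the stop screw's flat end. A light sprung pin (under 0.3 N, 2 mm travel) stands out of that end and is pressed in flush by a bar that bears on the screw.
- bottle_amber: Brown dropper bottle, 35 mm diameter, 112 mm high, upright; bystander. Origin under its centre.
- weight_big: Larger brass-coloured knobbed test weight, 37 mm diameter, 50 mm high; bystander. Origin under its centre.
- weight_mid: Smaller such test weight, 28 mm diameter, 38 mm high; bystander. Origin under its centre.
- timer: White bench timer, 58 x 66 x 16 mm, lying; bystander. Origin under its centre.
- spanner: Steel spanner 31 x 192 x 6 mm, lying along its own y; bystander. Origin under its centre.
There are look-alikes about, which are no part of the job. Of the things that look like the bar, the larger one is meant.

How it is judged:
By the outcome, as a careful person would: the job done as asked, in the order asked, and still so for the second after the job is handed in, with the robot touching nothing.
It also fails if it takes over 70 s, if anything falls off the work surface, if the arm or the gripper's body presses on something with over 40 N, if the wrist force passes 120 N, or if a joint passes its speed limit or range.

## Working session

There is one attempt and no reset: what is moved stays moved. The work goes in short steps, Python scripts to look and compute and a shell command to move; the robot and the scene stay as the last step left them, time stands still between calls to the robot, and variables do not carry over. Pictures are saved under pics/ and viewed, at most 10 in all, crops included, and the job is handed in when it is done.

```bash
ls; mkdir -p pics; python3 - <<'E'
from bench import monitor,cams,ticket,r
import cv2,numpy as np
print(monitor.read_state()); print(r.tcp_to_grasp)
for n in("scene","top"):
    d=cams.camera(n); cv2.imwrite(f"pics/{n}0.png",d["pixels"]); np.savez(f"pics/{n}0.npz",**{k:d[k] for k in d})
    print(n,d["vfov"],d["cx"],d["cy"],np.round(d["T"],4).tolist(),[k for k in d],[ (k,d[k]) for k in d if k not in("pixels","z_map","T")])
E
```

```text
pics
{'time': 0.0, 'joint_positions': array([-1.31059662,  0.33289069, -0.06469303,  1.46094433,  0.021603  ,
        1.34988999, -0.08852002]), 'joint_vel': array([ 2.82857830e-04, -3.02242215e-04, -8.11184202e-04,  2.02701083e-03,
       -7.87283080e-04, -7.18103483e-05, -7.81730829e-04]), 'joint_torque': array([ 1.87608362e-03, -6.23253751e+01,  2.61194736e-02, -3.89891875e+01,
       -6.11371058e-02,  4.00636217e-02,  1.18892222e-04]), 'ee_pos': array([0.17430599, 0.59979922, 0.22174073]), 'eef_rot': array([ 1.40931523e-01,  9.90019086e-01, -7.15367680e-04, -6.58293138e-05]), 'ft_force': array([ 0.45339575,  0.9774195 , -0.39984502]), 'torque': array([ 0.0073897 , -0.00822578, -0.03354883]), 'grip_force': 0.0, 'width': 0.08694126873816745}
0.0187
scene 42.19968710298168 274.22892635471896 204.61454785950014 [[0.7751, 0.3917, -0.4957, -0.0827], [-0.6317, 0.4702, -0.6163, -0.8588], [-0.0083, 0.7909, 0.6119, 0.8968], [0.0, 0.0, 0.0, 1.0]] ['pixels', 'z_map', 'vfov', 'cx', 'cy', 'T'] [('vfov', 42.19968710298168), ('cx', 274.22892635471896), ('cy', 204.61454785950014)]
top 49.777111571346786 280.8947029492453 209.785006427472 [[0.0219, 0.9973, -0.0704, 0.5233], [-0.9998, 0.0221, 0.0024, -0.0111], [0.004, 0.0703, 0.9975, 1.0899], [0.0, 0.0, 0.0, 1.0]] ['pixels', 'z_map', 'vfov', 'cx', 'cy', 'T'] [('vfov', 49.777111571346786), ('cx', 280.8947029492453), ('cy', 209.785006427472)]
```

View pics/scene0.png

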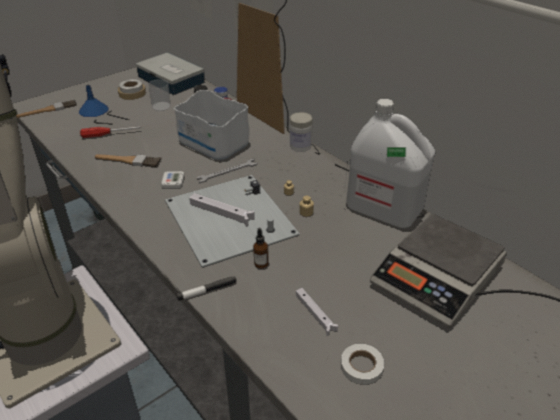

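View pics/top0.png

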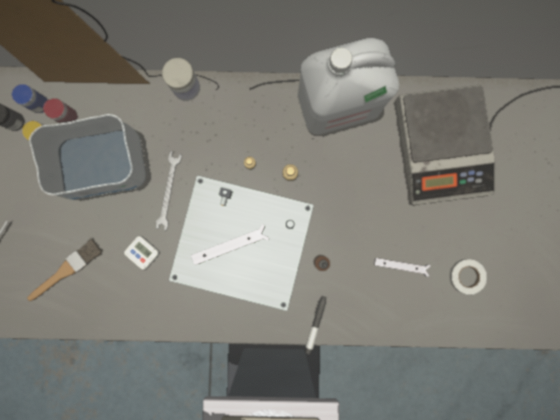

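The top view shows the plate with corners near (200,180), (312,207), (285,307) and (172,280). The post is at (290,224), the stop at (225,195), and the bar runs from (195,257) to a fork at (265,235). The small look-alike lies at (403,266), off the plate. The scene view agrees.

```bash
cat > h.py <<'E'
import numpy as np,cv2
def load(n): return dict(np.load(f"pics/{n}.npz"))
def ray(d,u,v,z):
    f=210/np.tan(np.radians(float(d["vfov"]))/2)
    c=np.array([(u-d["cx"])/f,-(v-d["cy"])/f,-1.]); T=d["T"]
    w=T[:3,:3]@c; o=T[:3,3]; return o+w*(z-o[2])/w[2]
def zpt(d,u,v):
    f=210/np.tan(np.radians(float(d["vfov"]))/2); z=d["z_map"][int(round(v)),int(round(u))]
    return d["T"][:3,:3]@(np.array([(u-d["cx"])/f,-(v-d["cy"])/f,-1.])*z)+d["T"][:3,3]
E
python3 - <<'E'
from h import *
d=load("top0"); np.set_printoptions(precision=4,suppress=True)
for n,u,v,z in[("cornA",200,180,.008),("cornB",312,207,.008),("C",285,307,.008),("D",172,280,.008),("post",290,224,.044),("bar0",195,257,.032),("bar1",265,235,.032)]:
    print(n,ray(d,u,v,z),zpt(d,u,v))
s=load("scene0")
for n,u,v,z in[("post",270.5,220,.044),("A",248,178,.008),("B",296,232,.008),("C",208,257,.008),("D",167,202,.008)]: print("sc",n,ray(s,u,v,z),zpt(s,u,v))
p=d["pixels"][165:320,160:345]; cv2.imwrite("pics/c1.png",cv2.resize(p,None,fx=4.3,fy=3.87*4.3/3.87*0.9,interpolation=cv2.INTER_CUBIC)[:600])
p=s["pixels"][165:280,155:325]; cv2.imwrite("pics/c2.png",cv2.resize(p,None,fx=4.5,fy=4.5,interpolation=cv2.INTER_CUBIC))
E
```

```text
cornA [0.6671 0.1823 0.008 ] [0.6672 0.1824 0.0074]
cornB [ 0.608  -0.0882  0.008 ] [ 0.6078 -0.0881  0.0093]
C [ 0.3698 -0.0285  0.008 ] [ 0.3702 -0.0285  0.0102]
D [0.4273 0.2404 0.008 ] [0.4277 0.2391 0.0133]
post [ 0.5646 -0.0354  0.044 ] [ 0.5646 -0.0355  0.0429]
bar0 [0.4835 0.1835 0.032 ] [0.4837 0.1828 0.0358]
bar1 [0.5381 0.0221 0.032 ] [0.5385 0.0228 0.0085]
sc post [ 0.5618 -0.0422  0.044 ] [ 0.5611 -0.0431  0.0449]
sc A [0.6582 0.1803 0.008 ] [0.6555 0.1765 0.0112]
sc B [ 0.6084 -0.0855  0.008 ] [ 0.6082 -0.0857  0.0082]
sc C [ 0.3878 -0.0206  0.008 ] [ 0.3875 -0.0212  0.0086]
sc D [0.4227 0.23   0.008 ] [0.4209 0.2261 0.0112]
```

View pics/c1.png

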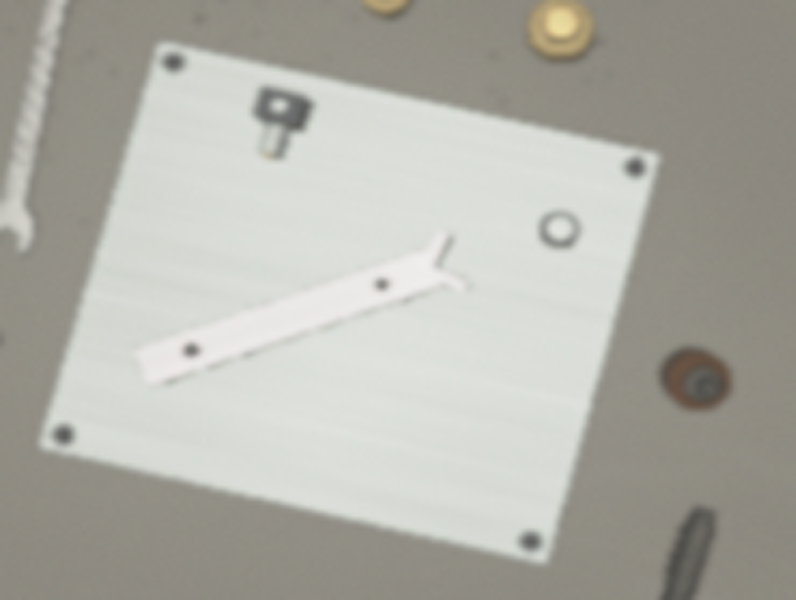

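View pics/c2.png

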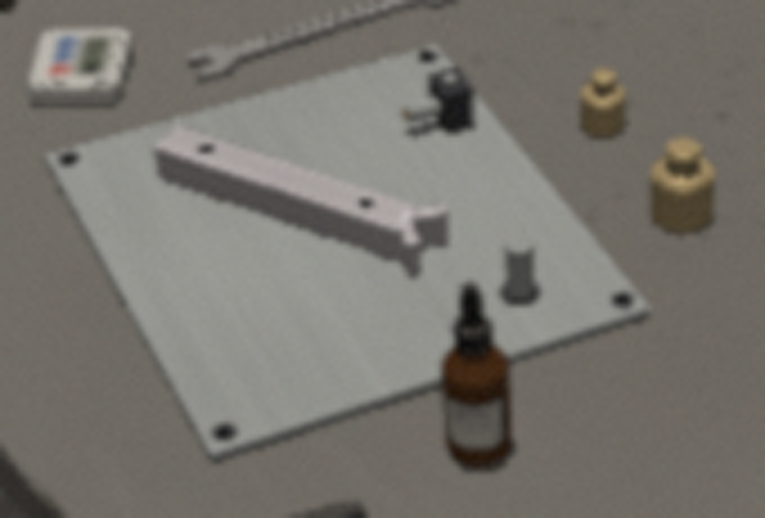

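c1 (4.3x by 3.87x) shows the bar's holes at (191,350) and (382,284), the fork opening right at about (440,268), the post at (560,229), and the screw tip at (270,155). c2 confirms the bar lies flat and the area between fork and post is clear. I'll measure with masks.

```bash
cat > meas.py <<'E'
from h import *
np.set_printoptions(precision=4,suppress=True)
def line(d,pts,z):
    return np.array([ray(d,u,v,z)[:2] for u,v in pts])
def plate(d):
    p=d["pixels"].astype(int); g=p.min(2)
    m=((g>150)).astype(np.uint8); m[:150]=0;m[330:]=0;m[:,:150]=0;m[:,330:]=0
    m=cv2.morphologyEx(m,cv2.MORPH_OPEN,np.ones((3,3)))
    c=max(cv2.findContours(m,cv2.RETR_EXTERNAL,cv2.CHAIN_APPROX_NONE)[0],key=cv2.contourArea)[:,0]
    w=line(d,c,.008).astype(np.float32)
    return cv2.minAreaRect(w)
def bar(d):
    p=d["pixels"].astype(int); m=((p[:,:,2]-p[:,:,1]>=0)&(p.min(2)>150)).astype(np.uint8)
    m[:180]=0;m[310:]=0;m[:,:165]=0;m[:,330:]=0
    m=cv2.morphologyEx(m,cv2.MORPH_CLOSE,np.ones((3,3)))
    c=max(cv2.findContours(m,cv2.RETR_EXTERNAL,cv2.CHAIN_APPROX_NONE)[0],key=cv2.contourArea)
    f=np.zeros_like(m); cv2.drawContours(f,[c],-1,1,-1); v,u=np.nonzero(f)
    return line(d,np.c_[u,v],.032)
E
python3 - <<'E'
from meas import *
d=load("top0"); p=d["pixels"]
for q in [(230,245),(200,240),(260,270),(210,255),(220,250),(245,242)]: print(q,p[q[1],q[0]])
(c,s,a)=plate(d); print("plate",c,s,a)
b=bar(d); print(len(b), "area mm2",len(b)*5.5)
m=b.mean(0); w,V=np.linalg.eigh(np.cov(b.T)); ax=V[:,1]; 
if ax[1]<0: ax=-ax
t=(b-m)@ax; n=np.array([ax[1],-ax[0]]); l=(b-m)@n
print(m,ax,t.min(),t.max(),[ (round(k,3),round(l[(t>k)&(t<k+.01)].mean(),4),round(np.ptp(l[(t>k)&(t<k+.01)]),4)) for k in np.arange(-.1,.09,.01)])
for n_,u,v in [("hole1",160+191/4.3,165+350/3.87),("hole2",160+382/4.3,165+284/3.87)]: print(n_,ray(d,u,v,.032))
print("post",ray(d,160+559.5/4.3,165+229/3.87,.044),"screw tip",ray(d,160+270/4.3,165+155/3.87,.022))
E
```

```text
(230, 245) [230 232 234]
(200, 240) [211 216 213]
(260, 270) [217 222 219]
(210, 255) [231 233 235]
(220, 250) [230 231 233]
(245, 242) [233 234 237]
plate (0.5205864310264587, 0.07915177941322327) (0.29255664348602295, 0.2625662088394165) 77.01968383789062
850 area mm2 4675.0
[0.5114 0.1059] [-0.3783  0.9257] -0.09257574229343919 0.09181783971038883 [(np.float64(-0.1), np.float64(-0.0016), np.float64(0.0377)), (np.float64(-0.09), np.float64(0.0009), np.float64(0.0355)), (np.float64(-0.08), np.float64(-0.0001), np.float64(0.0243)), (np.float64(-0.07), np.float64(-0.0006), np.float64(0.0243)), (np.float64(-0.06), np.float64(-0.0001), np.float64(0.026)), (np.float64(-0.05), np.float64(-0.0), np.float64(0.0251)), (np.float64(-0.04), np.float64(0.0003), np.float64(0.0234)), (np.float64(-0.03), np.float64(0.0001), np.float64(0.0238)), (np.float64(-0.02), np.float64(0.0), np.float64(0.0248)), (np.float64(-0.01), np.float64(-0.0), np.float64(0.0242)), (np.float64(-0.0), np.float64(-0.0005), np.float64(0.0246)), (np.float64(0.01), np.float64(0.0001), np.float64(0.0242)), (np.float64(0.02), np.float64(-0.0001), np.float64(0.0242)), (np.float64(0.03), np.float64(-0.0002), np.float64(0.0245)), (np.float64(0.04), np.float64(0.0), np.float64(0.0251)), (np.float64(0.05), np.float64(0.0002), np.float64(0.025)), (np.float64(0.06), np.float64(0.0003), np.float64(0.0242)), (np.float64(0.07), np.float64(-0.0003), np.float64(0.025)), (np.float64(0.08), np.float64(-0.0002), np.float64(0.025))]
hole1 [0.4876 0.1617 0.032 ]
hole2 [0.5294 0.0596 0.032 ]
post [ 0.5642 -0.0357  0.044 ] screw tip [0.6068 0.1239 0.022 ]
```

```bash
python3 -m crank '{"steps":[[[0.668,-0.974,0],[0,0,-0.516]],[[0.668,-0.974,0],[0,0,-0.516]],[[0.668,-0.974,0],[0,0,-0.516]],[[0.668,-0.974,0],[0,0,-0.516]],[[0.668,-0.974,0],[0,0,-0.516]],[[0.668,-0.974,0],[0,0,-0.516]],[[0.668,-0.974,0],[0,0,-0.516]],[[0.668,-0.974,0],[0,0,-0.516]],[[0.668,-0.974,0],[0,0,-0.516]],[[0.668,-0.974,0],[0,0,-0.516]]]}' 60
python3 -m crank '{"steps":[[[0.668,-0.974,0],[0,0,-0.516]],[[0.668,-0.974,0],[0,0,-0.516]],[[0.668,-0.974,0],[0,0,-0.516]],[[0.668,-0.974,0],[0,0,-0.516]],[[0.668,-0.974,0],[0,0,-0.516]],[[0.668,-0.974,0],[0,0,-0.516]],[[0.668,-0.974,0],[0,0,-0.516]],[[0.668,-0.974,0],[0,0,-0.516]],[[0.668,-0.974,0],[0,0,-0.516]],[[0.668,-0.974,0],[0,0,-0.516]]]}'
python3 -m crank '{"steps":[[[0,0,0],[0,0,0]],[[0,0,0],[0,0,0]],[[0,0,0],[0,0,0]]]}'
```

```text
time: 0.93
ee_pos: [0.3419, 0.3552, 0.2223]
eef_rot: [0.359, 0.933, -0.0, -0.0]
ft_force: [0.5, 0.2, 0.2]
width: 0.0597
grip_force: 0.0
time: 1.77
ee_pos: [0.5088, 0.1118, 0.2225]
eef_rot: [0.559, 0.829, -0.0, -0.0]
ft_force: [-0.5, -0.2, 1.0]
width: 0.0601
grip_force: 0.0
time: 2.02
ee_pos: [0.5079, 0.1137, 0.2222]
eef_rot: [0.557, 0.83, -0.0, -0.0]
ft_force: [-0.2, 1.5, -0.1]
width: 0.0599
grip_force: 0.0
```

```bash
python3 -m crank '{"steps":[[[0,0,-1],[0,0,0]],[[0,0,-1],[0,0,0]],[[0,0,-1],[0,0,0]],[[0,0,-1],[0,0,0]],[[0,0,-1],[0,0,0]],[[0,0,-1],[0,0,0]],[[0,0,-1],[0,0,0]],[[0,0,-0.7],[0,0,0]],[[0,0,-0.4],[0,0,0]],[[0,0,-0.2],[0,0,0]]]}'
python3 -m crank '{"steps":[[[0,0,-0.1],[0,0,0]],[[0,0,0],[0,0,0]],[[0,0,0],[0,0,0]],[[0,0,0],[0,0,0]]]}'
python3 - <<'E'
from bench import monitor
s=monitor.read_state(); print({k:s[k].round(3) if k!='time' else s[k] for k in('ee_pos','eef_rot','ft_force','torque','joint_positions')})
E
```

```text
time: 2.85
ee_pos: [0.5072, 0.1141, 0.0138]
eef_rot: [0.557, 0.831, -0.001, -0.001]
ft_force: [0.7, -0.5, 0.2]
width: 0.0598
grip_force: 0.0
time: 3.18
ee_pos: [0.5091, 0.1135, 0.0135]
eef_rot: [0.558, 0.83, 0.001, 0.0]
ft_force: [-0.8, -0.2, 1.0]
width: 0.0597
grip_force: 0.0
{'ee_pos': array([0.509, 0.114, 0.014]), 'eef_rot': array([0.558, 0.83 , 0.001, 0.   ]), 'ft_force': array([-0.778, -0.199,  0.967]), 'torque': array([-0.075,  0.058, -0.003]), 'joint_positions': array([-0.665,  0.348,  0.412,  1.964, -0.181,  0.864,  0.23 ])}
```

```bash
python3 -m crank '{"steps":[[[0,0,-0.1],[0,0,0]],[[0,0,0],[0,0,0]]]}' 
python3 -m crank '{"steps":[[[0,0,0],[0,0,0]],[[0,0,0],[0,0,0]],[[0,0,0],[0,0,0]],[[0,0,0],[0,0,0]],[[0,0,0],[0,0,0]],[[0,0,0],[0,0,0]],[[0,0,0],[0,0,0]],[[0,0,0],[0,0,0]]]}' 15 25
cat > look.py <<'E'
import sys
from bench import monitor,cams
from meas import *
n=sys.argv[1]
for c in("top","scene"):
    d=cams.camera(c); np.savez(f"pics/{c}{n}.npz",**d); cv2.imwrite(f"pics/{c}{n}.png",d["pixels"])
E
cat > ft.py <<'E'
from bench import monitor,cams
import numpy as np
# several readings averaged? a new reading comes with each control period
np.set_printoptions(precision=3,suppress=True)
P=np.array([.5651,-.0354])
for i in range(1):
    s=monitor.read_state(); f=s['ft_force'];m=s['torque'];q=s['eef_rot'];a=2*np.degrees(np.arctan2(q[1],q[0]))-90
    ax=np.array([-np.sin(np.radians(a)),np.cos(np.radians(a))]);n=np.array([ax[1],-ax[0]])
    e=s['ee_pos'][:2]-P
    print(s['time'],s['ee_pos'],'ang',round(a,2),'F',f,'M',m,'along(+y bar)',round(f[:2]@ax,2),'lat(+x)',round(f[:2]@n,2),'tcp rel post along/lat',(e@ax*1e3).round(1),(e@n*1e3).round(1))
E
python3 ft.py
```

```text
time: 3.35
ee_pos: [0.5086, 0.1133, 0.0102]
eef_rot: [0.558, 0.83, 0.0, 0.0]
ft_force: [0.5, 0.0, -0.3]
width: 0.0605
grip_force: 0.0
time: 4.02
ee_pos: [0.5082, 0.1131, 0.01]
eef_rot: [0.558, 0.83, -0.0, -0.0]
ft_force: [-1.1, -0.8, 2.2]
width: 0.0237
grip_force: 25.0
4.0167 [0.508 0.113 0.01 ] ang 22.19 F [-1.053 -0.831  2.231] M [-0.134  0.308  0.017] along(+y bar) -0.37 lat(+x) -1.29 tcp rel post along/lat 159.0 3.4
```

```bash
python3 -m crank '{"steps":[[[0.079,-0.238,0],[0,0,0]],[[0.079,-0.238,0],[0,0,0]],[[0.079,-0.238,0],[0,0,0]],[[0.079,-0.238,0],[0,0,0]],[[0.079,-0.238,0],[0,0,0]],[[0.079,-0.238,0],[0,0,0]],[[0.079,-0.238,0],[0,0,0]],[[0.079,-0.238,0],[0,0,0]],[[0,0,0],[0,0,0]]]}' ; python3 ft.py
for i in 1 2 3; do python3 -m crank '{"steps":[[[0,0,0],[0,0,0]]]}' >/dev/null; python3 ft.py; done; python3 look.py 1
python3 - <<'E'
from h import *
s=load("top1"); cv2.imwrite("pics/c3.png",cv2.resize(s["pixels"][165:300,180:340],None,fx=4,fy=4,interpolation=cv2.INTER_CUBIC))
E
```

```text
time: 4.77
ee_pos: [0.5246, 0.0635, 0.01]
eef_rot: [0.559, 0.829, -0.0, 0.0]
ft_force: [-0.3, -2.1, 0.3]
width: 0.0241
grip_force: 25.0
4.7667 [0.525 0.063 0.01 ] ang 22.09 F [-0.32  -2.054  0.284] M [-0.556 -0.033  0.052] along(+y bar) -1.78 lat(+x) -1.07 tcp rel post along/lat 106.8 -0.3
4.85 [0.524 0.064 0.01 ] ang 22.12 F [ 1.917 -1.993 -0.974] M [-0.416 -0.088 -0.032] along(+y bar) -2.57 lat(+x) 1.03 tcp rel post along/lat 107.7 -0.1
4.9333 [0.524 0.065 0.01 ] ang 22.17 F [ 0.749 -2.55   0.181] M [-0.39   0.008  0.043] along(+y bar) -2.64 lat(+x) -0.27 tcp rel post along/lat 108.5 0.1
5.0167 [0.524 0.066 0.01 ] ang 22.2 F [ 0.197 -0.7   -0.144] M [-0.43   0.01  -0.024] along(+y bar) -0.72 lat(+x) -0.08 tcp rel post along/lat 108.9 0.3
```

View pics/c3.png

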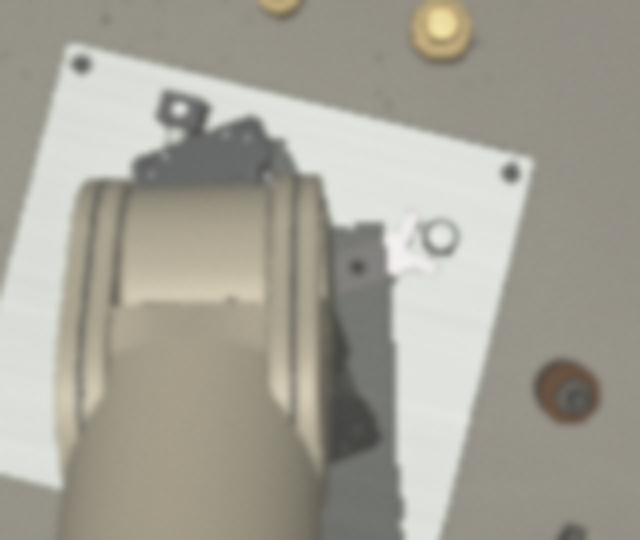

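The fork at crop (425,243) is squared up just short of the post at (440,237), and the gripper clears everything. Now I'll creep in.

```bash
python3 -m crank '{"steps":[[[0.023,-0.055,0],[0,0,0]],[[0.023,-0.055,0],[0,0,0]],[[0.023,-0.055,0],[0,0,0]],[[0.023,-0.055,0],[0,0,0]]]}' |head -1; python3 ft.py
for i in 1 2 3 4; do python3 -m crank '{"steps":[[[0.015,-0.037,0],[0,0,0]]]}' >/dev/null; python3 ft.py|cut -c1-400; done
```

```text
time: 5.45
5.45 [0.526 0.06  0.01 ] ang 22.22 F [-0.167  1.972 -0.788] M [ 0.319  0.2   -0.04 ] along(+y bar) 1.89 lat(+x) 0.59 tcp rel post along/lat 103.3 0.4
5.5333 [0.527 0.059 0.01 ] ang 22.2 F [ 0.23   2.218 -0.395] M [0.253 0.179 0.016] along(+y bar) 1.97 lat(+x) 1.05 tcp rel post along/lat 102.0 0.3
5.6167 [0.527 0.058 0.01 ] ang 22.2 F [-0.547  1.254 -1.013] M [ 0.282  0.183 -0.007] along(+y bar) 1.37 lat(+x) -0.03 tcp rel post along/lat 101.0 0.3
5.7 [0.528 0.057 0.01 ] ang 22.2 F [-0.787  2.398 -0.973] M [0.253 0.179 0.003] along(+y bar) 2.52 lat(+x) 0.18 tcp rel post along/lat 100.0 0.3
5.7833 [0.528 0.056 0.01 ] ang 22.2 F [-0.935  2.729 -0.128] M [0.255 0.189 0.007] along(+y bar) 2.88 lat(+x) 0.17 tcp rel post along/lat 98.9 0.3
```

```bash
sed -i "s/^    print(/    print('Mn',(m[:2]@n).round(3),'Max',(m[:2]@ax).round(3),/" ft.py; sed -i "s/'M',m,/'Mz',m[2].round(3),/" ft.py
for i in 1 2 3; do python3 -m crank '{"steps":[[[0.008,-0.018,0],[0,0,0]]]}' >/dev/null; python3 ft.py; done
```

```text
Mn 0.751 Max 0.134 5.8667 [0.528 0.056 0.01 ] ang 22.19 F [-2.593  3.198  0.956] Mz -0.034 along(+y bar) 3.94 lat(+x) -1.19 tcp rel post along/lat 98.5 0.3
Mn 1.08 Max 0.272 5.95 [0.528 0.056 0.01 ] ang 22.21 F [-2.709  4.452  1.76 ] Mz -0.053 along(+y bar) 5.15 lat(+x) -0.83 tcp rel post along/lat 98.5 0.3
Mn 1.465 Max 0.377 6.0333 [0.528 0.056 0.01 ] ang 22.23 F [-4.259  7.113  3.092] Mz -0.09 along(+y bar) 8.2 lat(+x) -1.25 tcp rel post along/lat 98.5 0.4
```

```bash
for i in 1 2; do python3 -m crank '{"steps":[[[0.008,-0.018,0],[0,0,0]]]}' >/dev/null; python3 ft.py; done
```

```text
Mn 1.766 Max 0.52 6.1167 [0.528 0.056 0.01 ] ang 22.25 F [-5.316  7.375  3.467] Mz -0.087 along(+y bar) 8.84 lat(+x) -2.13 tcp rel post along/lat 98.5 0.4
Mn 2.181 Max 0.56 6.2 [0.528 0.056 0.01 ] ang 22.26 F [-6.399  9.071  4.869] Mz -0.13 along(+y bar) 10.82 lat(+x) -2.49 tcp rel post along/lat 98.5 0.4
```

Both V faces bear at about 9 N. I'll ease off slightly and begin the swing.

```bash
python3 -m crank '{"steps":[[[-0.010,0.022,0.02],[0,0,0]],[[0.079,0.030,0],[0,0,-0.25]],[[0.080,0.028,0],[0,0,-0.25]]]}' >/dev/null; python3 ft.py
python3 -m crank '{"steps":[[[0.081,0.027,0],[0,0,-0.25]],[[0.081,0.025,0],[0,0,-0.25]]]}' >/dev/null; python3 ft.py
```

```text
Mn 1.111 Max 0.273 6.45 [0.532 0.057 0.01 ] ang 19.62 F [-2.755  4.544 -2.096] Mz -0.126 along(+y bar) 5.2 lat(+x) -1.07 tcp rel post along/lat 98.0 -0.2
Mn 1.051 Max 0.395 6.6167 [0.536 0.058 0.01 ] ang 17.11 F [-2.227  5.197 -2.982] Mz -0.095 along(+y bar) 5.62 lat(+x) -0.6 tcp rel post along/lat 98.0 -0.2
```

```bash
python3 -m crank '{"steps":[[[0.082,0.024,-0.015],[0,0,-0.25]],[[0.082,0.023,0],[0,0,-0.25]]]}' >/dev/null; python3 ft.py
python3 -m crank '{"steps":[[[0.083,0.021,0],[0,0,-0.25]],[[0.083,0.019,0],[0,0,-0.25]]]}' >/dev/null; python3 ft.py
python3 -m crank '{"steps":[[[0.083,0.017,0],[0,0,-0.25]],[[0.084,0.015,0],[0,0,-0.25]]]}' >/dev/null; python3 ft.py
```

```text
Mn 0.984 Max 0.758 6.7833 [0.54  0.059 0.01 ] ang 14.62 F [-3.538  4.918 -1.657] Mz -0.213 along(+y bar) 5.65 lat(+x) -2.18 tcp rel post along/lat 97.9 -0.0
Mn 1.06 Max 1.455 6.95 [0.544 0.06  0.01 ] ang 12.11 F [-7.74   5.298  5.639] Mz -0.051 along(+y bar) 6.8 lat(+x) -6.46 tcp rel post along/lat 97.9 -0.3
Mn 1.014 Max 1.073 7.1167 [0.548 0.061 0.01 ] ang 9.61 F [-5.269  3.501  3.672] Mz -0.006 along(+y bar) 4.33 lat(+x) -4.61 tcp rel post along/lat 97.9 -0.3
```

Pressing down (Fz up) is adding plate friction, so I'll raise the tool a touch.

```bash
python3 -m crank '{"steps":[[[0.084,0.012,0.012],[0,0,-0.25]],[[0.084,0.010,0],[0,0,-0.25]]]}' >/dev/null; python3 ft.py
python3 -m crank '{"steps":[[[0.085,0.008,0.002],[0,0,-0.25]],[[0.085,0.006,0],[0,0,-0.25]]]}' >/dev/null; python3 ft.py
```

```text
Mn 0.974 Max 0.508 7.2833 [0.553 0.062 0.01 ] ang 7.11 F [-2.969  4.312 -2.963] Mz -0.233 along(+y bar) 4.65 lat(+x) -2.41 tcp rel post along/lat 97.9 -0.1
Mn 1.02 Max 0.54 7.45 [0.557 0.062 0.01 ] ang 4.61 F [-2.816  4.143 -2.392] Mz -0.206 along(+y bar) 4.36 lat(+x) -2.47 tcp rel post along/lat 97.9 -0.1
```

```bash
python3 -m crank '{"steps":[[[0.085,-0.001,0],[0,0,-0.25]],[[0.085,-0.003,0],[0,0,-0.25]]]}' >/dev/null; python3 ft.py
python3 -m crank '{"steps":[[[0.085,0.001,0],[0,0,-0.25]],[[0.085,-0.001,0],[0,0,-0.25]]]}' >/dev/null; python3 ft.py
python3 -m crank '{"steps":[[[0.085,-0.003,0],[0,0,-0.25]],[[0.085,-0.005,0],[0,0,-0.25]]]}' >/dev/null; python3 ft.py
python3 -m crank '{"steps":[[[0.042,-0.004,0],[0,0,-0.125]],[[0.042,-0.004,0],[0,0,-0.125]]]}' >/dev/null; python3 ft.py
```

```text
Mn 1.241 Max 0.606 7.6167 [0.561 0.062 0.01 ] ang 2.12 F [-3.302  6.548 -2.218] Mz -0.164 along(+y bar) 6.67 lat(+x) -3.06 tcp rel post along/lat 97.9 -0.1
Mn 1.142 Max 0.568 7.7833 [0.566 0.062 0.01 ] ang -0.38 F [-2.316  5.942 -3.004] Mz -0.245 along(+y bar) 5.93 lat(+x) -2.36 tcp rel post along/lat 97.8 -0.0
Mn 1.136 Max 0.586 7.95 [0.57  0.062 0.01 ] ang -2.88 F [-1.951  5.661 -1.302] Mz -0.243 along(+y bar) 5.56 lat(+x) -2.23 tcp rel post along/lat 97.8 -0.0
Mn 1.191 Max 0.614 8.1167 [0.572 0.062 0.01 ] ang -4.09 F [-1.929  6.319 -2.281] Mz -0.245 along(+y bar) 6.17 lat(+x) -2.38 tcp rel post along/lat 97.8 0.0
```

```bash
python3 -m crank '{"steps":[[[0.085,-0.008,0],[0,0,-0.25]],[[0.085,-0.010,0],[0,0,-0.25]]]}' >/dev/null; python3 ft.py
sed -i "s/^    print(/    L=f[:2]@n+2.4;Z=m[2]+.245;print('Fs',((Z-.098*L)\/.166).round(2),'Fp',((Z+.068*L)\/.166).round(2),/" ft.py
python3 -m crank '{"steps":[[[0.085,-0.012,0],[0,0,-0.25]]]}' >/dev/null; python3 ft.py
for i in 1 2 3; do python3 -m crank '{"steps":[[[0.017,-0.003,0],[0,0,-0.05]]]}' >/dev/null; python3 ft.py;done
```

```text
Mn 1.188 Max 0.665 8.2833 [0.576 0.062 0.01 ] ang -6.62 F [-1.373  6.336 -2.386] Mz -0.218 along(+y bar) 6.14 lat(+x) -2.09 tcp rel post along/lat 97.8 0.0
Fs 1.19 Fp -0.25 Mn 1.163 Max 0.718 8.3667 [0.579 0.061 0.01 ] ang -7.87 F [-2.956  6.635 -2.002] Mz -0.188 along(+y bar) 6.17 lat(+x) -3.84 tcp rel post along/lat 97.8 0.0
Fs 0.31 Fp -0.83 Mn 1.181 Max 0.808 8.45 [0.579 0.061 0.01 ] ang -8.15 F [-2.621  6.676 -1.344] Mz -0.305 along(+y bar) 6.24 lat(+x) -3.54 tcp rel post along/lat 97.7 0.1
Fs 0.71 Fp -0.52 Mn 1.192 Max 0.676 8.5333 [0.579 0.061 0.01 ] ang -8.33 F [-2.682  6.754 -2.339] Mz -0.248 along(+y bar) 6.29 lat(+x) -3.63 tcp rel post along/lat 97.8 0.1
Fs 0.55 Fp -0.35 Mn 1.131 Max 0.753 8.6167 [0.58  0.061 0.01 ] ang -8.57 F [-2.512  5.448 -2.612] Mz -0.242 along(+y bar) 5.01 lat(+x) -3.3 tcp rel post along/lat 97.8 0.0
```

```bash
for i in 1 2 3 4; do python3 -m crank '{"steps":[[[0.017,-0.003,0],[0,0,-0.05]]]}' >/dev/null; python3 ft.py|cut -c1-190;done
```

```text
Fs 0.25 Fp -0.45 Mn 1.128 Max 0.757 8.7 [0.58  0.061 0.01 ] ang -8.82 F [-2.243  5.79  -2.465] Mz -0.272 along(+y bar) 5.38 lat(+x) -3.11 tcp rel post along/lat 97.7 0.1
Fs 0.17 Fp -0.1 Mn 1.233 Max 0.71 8.7833 [0.581 0.061 0.01 ] ang -9.07 F [-1.611  6.855 -3.019] Mz -0.244 along(+y bar) 6.52 lat(+x) -2.67 tcp rel post along/lat 97.8 0.1
Fs -0.17 Fp -0.33 Mn 1.165 Max 0.728 8.8667 [0.581 0.061 0.01 ] ang -9.32 F [-1.508  6.647 -2.626] Mz -0.289 along(+y bar) 6.31 lat(+x) -2.57 tcp rel post along/lat 97.8 0.1
Fs 0.73 Fp -0.12 Mn 1.185 Max 0.764 8.95 [0.581 0.061 0.01 ] ang -9.57 F [-2.267  6.101 -2.666] Mz -0.207 along(+y bar) 5.64 lat(+x) -3.25 tcp rel post along/lat 97.8 0.1
```

```bash
for i in 1 2 3 ; do python3 -m crank '{"steps":[[[0.017,-0.003,0],[0,0,-0.05]]]}' >/dev/null; python3 ft.py|cut -c1-190;done
```

```text
Fs 0.33 Fp -0.42 Mn 1.16 Max 0.738 9.0333 [0.582 0.061 0.01 ] ang -9.82 F [-2.118  6.229 -2.279] Mz -0.264 along(+y bar) 5.78 lat(+x) -3.15 tcp rel post along/lat 97.8 0.1
Fs -0.03 Fp -0.45 Mn 1.148 Max 0.741 9.1167 [0.582 0.061 0.01 ] ang -10.07 F [-1.836  5.779 -1.911] Mz -0.292 along(+y bar) 5.37 lat(+x) -2.82 tcp rel post along/lat 97.8 0.1
Fs 2.21 Fp -0.6 Mn 1.077 Max 1.269 9.2 [0.583 0.061 0.01 ] ang -10.32 F [-4.289  5.489  0.374] Mz -0.153 along(+y bar) 4.63 lat(+x) -5.2 tcp rel post along/lat 97.8 -0.1
```

```bash
for i in 1 2; do python3 -m crank '{"steps":[[[0.010,-0.003,0],[0,0,-0.03]]]}' >/dev/null; python3 ft.py|cut -c1-190;done
```

```text
Fs 3.32 Fp -0.17 Mn 1.074 Max 1.424 9.2833 [0.583 0.061 0.01 ] ang -10.46 F [-4.734  6.828  1.543] Mz -0.036 along(+y bar) 5.86 lat(+x) -5.89 tcp rel post along/lat 97.7 -0.3
Fs 5.54 Fp 0.02 Mn 0.99 Max 1.692 9.3667 [0.583 0.061 0.01 ] ang -10.58 F [-6.723  7.092  1.941] Mz 0.134 along(+y bar) 5.74 lat(+x) -7.91 tcp rel post along/lat 97.7 -0.5
```

```bash
python3 -m crank '{"steps":[[[0.008,-0.003,0.008],[0,0,-0.025]]]}' >/dev/null; python3 ft.py|cut -c1-190; python3 -m crank '{"steps":[[[0.008,-0.002,0],[0,0,-0.025]]]}' >/dev/null; python3 ft.py|cut -c1-190;for i in 1 2; do python3 -m crank '{"steps":[[[0,0,0],[0,0,0]]]}' >/dev/null; python3 ft.py|cut -c1-190;done
```

```text
Fs 5.22 Fp 1.03 Mn 1.16 Max 1.43 9.45 [0.583 0.061 0.01 ] ang -10.68 F [-5.362  7.118 -1.665] Mz 0.212 along(+y bar) 6.0 lat(+x) -6.59 tcp rel post along/lat 97.7 -0.7
Fs 6.89 Fp 1.44 Mn 1.059 Max 1.846 9.5333 [0.583 0.061 0.01 ] ang -10.79 F [-6.836  6.055  1.759] Mz 0.365 along(+y bar) 4.67 lat(+x) -7.85 tcp rel post along/lat 97.8 -0.8
Fs 6.3 Fp 1.14 Mn 1.017 Max 1.728 9.6167 [0.583 0.061 0.01 ] ang -10.79 F [-6.491  6.329  1.227] Mz 0.296 along(+y bar) 5.0 lat(+x) -7.56 tcp rel post along/lat 97.8 -0.9
Fs 7.3 Fp 0.76 Mn 1.078 Max 1.711 9.7 [0.583 0.061 0.01 ] ang -10.78 F [-7.602  7.884  1.305] Mz 0.325 along(+y bar) 6.32 lat(+x) -8.94 tcp rel post along/lat 97.8 -0.8
```

```bash
python3 -m crank '{"steps":[[[0.012,-0.006,0.004],[0,0,0]]]}' >/dev/null; python3 ft.py|cut -c1-190;for i in 1 2 3; do python3 -m crank '{"steps":[[[0,0,0],[0,0,0]]]}' >/dev/null; python3 ft.py|cut -c1-190;done
```

```text
Fs 7.28 Fp 0.42 Mn 1.11 Max 2.104 9.7833 [0.583 0.061 0.01 ] ang -10.77 F [-8.155  6.681  1.821] Mz 0.291 along(+y bar) 5.04 lat(+x) -9.26 tcp rel post along/lat 97.8 -0.8
Fs 7.12 Fp 0.48 Mn 1.088 Max 1.985 9.8667 [0.583 0.061 0.01 ] ang -10.77 F [-7.719  7.831  0.862] Mz 0.286 along(+y bar) 6.25 lat(+x) -9.05 tcp rel post along/lat 97.8 -0.8
Fs 7.44 Fp 1.02 Mn 1.114 Max 1.974 9.95 [0.583 0.061 0.01 ] ang -10.77 F [-7.644  6.985  0.882] Mz 0.361 along(+y bar) 5.43 lat(+x) -8.81 tcp rel post along/lat 97.8 -0.8
Fs 7.12 Fp 1.03 Mn 1.102 Max 1.874 10.0333 [0.583 0.061 0.01 ] ang -10.78 F [-7.228  7.431 -0.177] Mz 0.341 along(+y bar) 5.95 lat(+x) -8.49 tcp rel post along/lat 97.8 -0.8
```

Both contacts are loaded (post about 6 N, stop about 7–8 N). I'll check from the camera before releasing, lowering the grip gradually.

```bash
python3 -m crank '{"steps":[[[0,0,0],[0,0,0]],[[0,0,0],[0,0,0]]]}' 15 12|tail -2; python3 ft.py; python3 -m crank '{"steps":[[[0,0,0],[0,0,0]],[[0,0,0],[0,0,0]]]}' 15 4 |tail -2; python3 ft.py;  python3 -m crank '{"steps":[[[0,0,0],[0,0,0]],[[0,0,0],[0,0,0]],[[0,0,0],[0,0,0]]]}' 44|tail -2; python3 ft.py
```

```text
width: 0.0238
grip_force: 12.0
Fs 6.54 Fp -0.53 Mn 1.078 Max 1.963 10.2 [0.583 0.061 0.01 ] ang -10.79 F [-8.239  7.344  1.192] Mz 0.148 along(+y bar) 5.67 lat(+x) -9.47 tcp rel post along/lat 97.7 -0.9
width: 0.0244
grip_force: 4.0
Fs 4.9 Fp -0.63 Mn 1.098 Max 1.799 10.3667 [0.583 0.061 0.01 ] ang -10.82 F [-6.66   7.411 -0.051] Mz 0.026 along(+y bar) 6.03 lat(+x) -7.93 tcp rel post along/lat 97.6 -0.8
width: 0.0369
grip_force: 0.0
Fs 0.19 Fp 2.44 Mn -0.139 Max 0.012 10.6167 [0.585 0.058 0.011] ang -10.91 F [-0.149  0.002 -0.193] Mz 0.007 along(+y bar) -0.03 lat(+x) -0.15 tcp rel post along/lat 95.6 1.8
```

```bash
python3 -m crank '{"steps":[[[0,0,0.2],[0,0,0]],[[0,0,0.6],[0,0,0]],[[0,0,1],[0,0,0]],[[0,0,1],[0,0,0]],[[0,0,1],[0,0,0]],[[0,0,1],[0,0,0]],[[0,0,1],[0,0,0]],[[0,0,1],[0,0,0]]]}'|head -2
python3 -m crank '{"steps":[[[-0.5,1,0],[0,0,0]],[[-0.5,1,0],[0,0,0]],[[-0.5,1,0],[0,0,0]],[[-0.5,1,0],[0,0,0]],[[-0.5,1,0],[0,0,0]],[[-0.5,1,0],[0,0,0]],[[-0.5,1,0],[0,0,0]],[[-0.5,1,0],[0,0,0]],[[-0.5,1,0],[0,0,0]],[[-0.5,1,0],[0,0,0]]]}' |head -2
python3 look.py 2; python3 - <<'E'
from meas import *
d=load("top2"); b=bar(d); m=b.mean(0); w,V=np.linalg.eigh(np.cov(b.T)); ax=V[:,1]*np.sign(V[1,1]); t=(b-m)@ax
print(len(b),m,"ang",np.degrees(np.arctan2(-ax[0],ax[1])),t.min(),t.max(),"plate",plate(d))
o=m+ax*(t.max()+t.min()-.085+.101)/2; print("origin",o,"notch",o-.0963*ax,"heel",o+.07*ax+.012*np.array([ax[1],-ax[0]]))
s=load("scene2"); a=cv2.resize(d["pixels"][165:315,165:330],(396,360),interpolation=cv2.INTER_CUBIC); c=cv2.resize(s["pixels"][160:285,160:325],(396,300),interpolation=cv2.INTER_CUBIC)
c=cv2.copyMakeBorder(c,0,60,0,0,cv2.BORDER_CONSTANT); cv2.imwrite("pics/c4.png",np.hstack([a,c]))
E
```

```text
time: 11.28
ee_pos: [0.5845, 0.0582, 0.1828]
time: 12.12
ee_pos: [0.4591, 0.3097, 0.1816]
842 [0.5821 0.0532] ang -10.457585917652983 -0.09271913201595845 0.09187095437537479 plate ((0.5205649733543396, 0.07899701595306396), (0.2945798635482788, 0.26430726051330566), 77.05072784423828)
origin [0.5834 0.0606] notch [ 0.566  -0.0341] heel [0.608  0.1273]
```

View pics/c4.png

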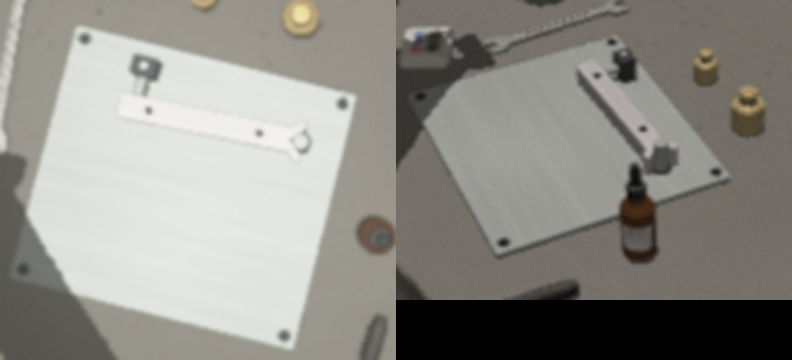

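The crop shows the fork seated on the post at (300,141) and the bar's side against the screw at (147,95). The bar lies flat and the bystanders are unmoved. Its angle of -10.5° matches the angle where I felt contact.

```bash
python3 -c "
from bench import ticket
print(ticket.close_job())"
```

```text
the job is handed in; nothing more can be done
None
```

The job is handed in: the fork was seated on the post first (peak about 9–11 N by my reading), then the bar was swung onto the stop screw with about 7–8 N and let go. It lies flat against both, and the final pictures show nothing round the plate disturbed.

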